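Cover the vacuum chamber, then rock its tight port plug out and hold it

ROBOT

A 6-joint arm with a two-finger parallel gripper is mounted at the origin on a cart in front of the work surface, level with it; the furniture and walls round the work are solid. World frame = base frame: x ahead of the robot, y to its left, z up, the work surface at z = 0. Lengths are in mm, angles in rad, forces in N, time in s.
With the tool pointing down it reaches from about 275 to 775 mm from the base axis. Payload 14.6 kg.
Tool frame: the origin (TCP) lies midway between the tips of the shut fingers; the grasp point (between the pads) lies 19 mm behind it; z points along the fingers, x is the direction in which the jaws open and shut, and the axes are right-handed (so a half turn about z gives the same grasp; the last joint's range is limited). The gripper opens to 85 mm and grips with 20 to 120 N. Pads are 22 mm wide; open, the fingers measure 114 mm over their backs; the gripper's body (76 mm by 85 mm) begins 54 mm behind the grasp point. The pads swing forward as they close: fully open they stand 13 mm farther back than shut.
Start: joints at [1.071, 0.263, -0.048, 1.259, 0, 1.415], TCP at [177.459, 494.102, 231.278] pointing down, gripper open.
Joint ranges: [-2.65, 2.65], [-0.89, 1.7], [-1.18, 1.37], [-2.13, 2.11], [-1.35, 1.29], [-3.14, 3.14]. Speed limits (rad/s): [1.89, 1.89, 2.57, 2.79, 3.14, 3.14].

INTERFACE

Orientations are given as [roll, pitch, yaw] about the fixed x, y, z axes, in that order (R = Rz(yaw) Ry(pitch) Rx(roll)).
In Python, from bench import manip gives the robot as it stands.
- The arm moves only by the tool step_arm, never from a script. Its argument "steps" is a list that holds one entry, the list of rows, each a list of 5 numbers: the shift along the tool's x, y, z in units of 25 mm (1.0 is 25 mm), then the turn about the tool's z in units of 8 degrees (1.0 is 8 degrees), then the finger opening in mm, from 0 to 85.4. In form: [[[tx, ty, tz, twist, grip], ...]]. A call has 1 to 12 rows; each row is the pose to reach, as a shift and turn from the pose commanded when the call began, along the tool's axes at that moment; what a row does not reach only later rows make up. A row lasts 1/8 s, in which the tool goes at most 62.5 mm and 10.7 degrees, less where a joint would pass 70% of its speed; a pose out of reach is approached as far as the arm can. A call with a gripper value outside its range is refused whole. The fingers move at their own pace and stop on an object; "squeeze" is the grip in N (left out, the last holds). Time passes only in rows, so rows that repeat a pose let the fingers close. It gives the time, the measured TCP pose, the force and the opening at its end, in the units of the state.
- manip.observe(): the state, without advancing time (a new reading comes with each control period).
- manip.capture(name): name is "scene" or "side" or "wrist"; returns a dict with "image" (400x640x3 uint8, blue, green, red), "fov_y" (degrees; the focal length in pixels is half the picture's height over the tangent of half this angle, whatever the lens; pixels are square), "cx", "cy" (the principal point, pixels), "R" (3x3) and "t" (3): a world point X has camera coordinates R X + t; the wrist camera has in their place "tool_from_camera" (4x4, takes a point from camera to tool coordinates, whose origin is the TCP and whose axes are the tool frame's). Camera axes: x right, y down, z forward; pixel columns grow to the right and rows downward; lengths in mm; the calibration is good to about 2 mm. The wrist camera is an equidistant fisheye: a pixel r from the principal point sees the ray r / f radians off the axis. A picture is of the moment at which its call begins: read the wrist's pose just before it. There is no depth.
- manip.job_done(): hands the job in, once; it reports no verdict.
The state is a dict: "clock": time; "q": joint angles; "dq": joint speeds; "joint_torque": joint torques, N m; "tcp_pos": TCP position; "eef_rot": TCP orientation; "force": force on the tool from outside, world axes, zero at the start; "ft_torque": the same for the moment, N m; "gripper_width": finger opening in mm.
Only numpy, scipy, OpenCV 4.12 (cv2) and the standard library are available. Lean on these libraries where they do the work, as an engineer would, in place of code of your own. Each camera call takes 0.05 s, during which the arm holds its last target. There are 200 camera calls.

TASK

Get the small vacuum chamber ready for its hose: put its lid on the open pot so that it drops in and sits level on the rim, let go of it, and then take out the plug that closes the port neck behind the pot. The plug sits tight in a rubber ring and the chamber only stands on its feet, so do not pull straight (the whole chamber would come up): rock the plug from side to side, left and right, while drawing it gently, until the ring lets go, keeping the chamber down on the bench and the lid seated. The plug is greased and must not be put down: finish while still holding it upright above the port, a finger's breadth or two clear of the neck, with everything else left where it stands.

Things in the scene. Friction and masses are not known exactly. Their poses are not given: they have to be found in the camera images.
- chamber: Small vacuum chamber, loose, 2.7 kg on four feet: grey base plate 216 x 130 mm (top at 22 mm) with an open pot and, 126 mm behind it, a port neck, joined by a level pipe. Origin: centre of its underside. x runs from the pot to the neck (about away from the robot), y sideways (about to the robot's left), z up. A straight pull of 20 N on the plug tips it up; the plug gives only at 30 N.
- pot_rim (a point): centre of the pot's mouth at rim height, 80 mm above the bench, 58 mm towards the robot from the chamber's origin; axes as the chamber's. Pot: 90 mm inside, 109 mm outside
- port_mouth (a point): centre of the port neck's mouth, at the height of its top, 84 mm above the bench, 68 mm beyond the chamber's origin; axes as the chamber's. Neck: 63 mm outside; bore 46 mm wide and 40 mm deep
- seal (a point): centre of the black rubber sealing ring in the bore, 22 mm below the mouth; axes as the chamber's. It grips the plug's round body all round with about 30 N of friction in all. The plug can lean about 8 degrees each way about this point
- lid: The pot's lid, loose, 0.3 kg, on the bench left of the chamber: aluminium disc 113 mm across, 8 mm thick, over a spigot 85 mm across, 6 mm deep, that drops into the pot with 2.5 mm play. Origin: centre of the spigot's underside. Disc top at 14 mm; thin stem; round black knob 22 mm across from 24 to 42 mm to hold it by. (Not the 188 mm disc with a bare peg, at the right.)
- lid_seat (a point): on the lid's axis, level with the underside of the disc, 6 mm above the lid's origin; meets pot_rim when the lid is seated
- plug: Steel plug, 0.2 kg, in the neck. Origin: centre of its lower end, z up. Round body 38 mm across from 5 to 45 mm (narrower below 5), collar 53 mm across from 45 to 51 mm, tab above. Starts with its lower end on the bore's floor, 40 mm below the mouth, collar 5 mm off the neck. Each swing from one side to the other with a gentle pull (10 N) raises it 2 to 3 mm; after about 15 mm the ring lets go.
- plug_grip (a point): middle of the plug's upright flat tab, 66 mm above the plug's origin; axes as the plug's. The tab spans 51 to 83 mm above the origin, 32 mm along the plug's x, 20 mm thick along its y, which lies about along the chamber's y: grasp across the 20 mm and rock along y
- grease_tube: grease tube, 110 x 35 x 25 mm, lying just left of the chamber, near the lid; a bystander; origin: centre of its underside
- sample_jar: wide jar with screw lid, 66 mm across, 76 mm tall, standing behind the chamber; a bystander; origin: centre of its underside
- vial_1: sample vial, 28 mm across, 66 mm tall, standing behind the chamber; a bystander; origin: centre of its underside
- vial_2: second such vial, 28 mm across, 66 mm tall, next to the first; a bystander; origin: centre of its underside
- blank_flange: small round blank flange, 40 mm across, 10 mm high, lying at the left; a bystander; origin: centre of its underside
- centring_ring: centring ring, 39 mm across, 9 mm high, lying at the left; a bystander; origin: centre of its underside
Mind the look-alikes: they are no part of the job. Leave any blue look-alike of the plug alone.

How it is judged (in metres and radians):
On the way, in this order (a step that is already met when the one before it is completed fails the run):
1. the lid sits in the pot, level on its rim, and is let go (horizontal distance between lid_seat and pot_rim below 0.007 m and z of lid_seat in the frame of pot_rim between -0.0025 and 0.0025 m and angle between the z axis of lid and the z axis of chamber, either way round below 0.035 rad and angle between lid's own z axis and vertical below 0.06 rad and contact force between lid and the fingers below 0.05 N), for 0.3 s.
2. with the lid seated, the plug, still in the neck, is leaned to the chamber's left (y of plug_grip in the frame of port_mouth above 0.002 m and z of plug in the frame of port_mouth below -0.01 m and horizontal distance between plug and port_mouth below 0.012 m and angle between the z axis of plug and the z axis of chamber, either way round above 0.045 rad and horizontal distance between lid_seat and pot_rim below 0.007 m and z of lid_seat in the frame of pot_rim between -0.0025 and 0.0025 m and angle between the z axis of lid and the z axis of chamber, either way round below 0.035 rad and angle between lid's own z axis and vertical below 0.06 rad), for 0.02 s.
3. and leaned over to the other side, still in the neck (y of plug_grip in the frame of port_mouth below -0.002 m and z of plug in the frame of port_mouth below -0.01 m and horizontal distance between plug and port_mouth below 0.012 m and angle between the z axis of plug and the z axis of chamber, either way round above 0.045 rad and horizontal distance between lid_seat and pot_rim below 0.007 m and z of lid_seat in the frame of pot_rim between -0.0025 and 0.0025 m and angle between the z axis of lid and the z axis of chamber, either way round below 0.035 rad and angle between lid's own z axis and vertical below 0.06 rad), for 0.02 s.
At the end, for the whole second after the job is handed in: First the lid set, the plug leaned 2.6 deg both ways in the neck. Now the fingers hold it upright (11 deg), lower end 5 to 60 mm above the neck and within 30 mm of its axis, touching neither chamber nor lid; lid untouched, seated level (2.5 mm, 2 deg); chamber flat on the bench (all of step 1 and z of plug in the frame of port_mouth between 0.005 and 0.06 m and horizontal distance between plug and port_mouth below 0.03 m and angle between plug's own z axis and vertical below 0.2 rad and contact force between plug and the fingers above 1 N and contact force between plug and chamber below 0.05 N and contact force between plug and lid below 0.05 N and linear speed of plug below 0.02 m/s and contact force between lid and the arm below 0.05 N and height (world z) of chamber below 0.003 m and angle between chamber's own z axis and vertical below 0.02 rad); the arm keeps its last pose, push and grip.
It fails at once if the chamber is lifted (more than 12 mm) or tipped (more than 4 degrees) (height (world z) of chamber above 0.012 m or angle between chamber's own z axis and vertical above 0.07 rad).
It fails at once if a bystander is knocked away (more than 30 mm) (distance of any of grease_tube, sample_jar, vial_1, vial_2, blank_flange, centring_ring from where it was at the start of the episode above 0.03 m).
It also fails if it takes over 58 s, if anything falls off the work surface, if the arm or the gripper's body presses on something with over 40 N, if the wrist force passes 120 N, or if a joint passes its speed limit or range.

## Working session

There is one attempt and no reset: what is moved stays moved. The work goes in short steps, Python scripts to look and compute and a tool call to move; the robot and the scene stay as the last step left them, time stands still between calls to the robot, and variables do not carry over. Pictures are saved under pics/ and viewed, about 8 in all and at most 12, crops included, and the job is handed in when it is done.

Besides the shell and the picture viewer there is one more tool, called after "Emit:" as name(argument=value, ...) on one line, values as JSON. step_arm: Moves the arm, as the interface text tells. Its arguments: {"type":"object","properties":{"steps":{"type":"array","items":{"type":"array","items":{"type":"array","items":{"type":"number"}}}},"squeeze":{"type":"number"}},"required":["steps"]}

```bash
mkdir -p pics && ls && python3 - <<'E'
from bench import manip
import cv2,json,pickle
s=manip.observe();print(s)
for n in("scene","side"):
    c=manip.capture(n);cv2.imwrite(f"pics/{n}0.png",c["image"]);pickle.dump(c,open(f"{n}0.pkl","wb"))
    print({k:v for k,v in c.items() if k!="image"})
s=manip.observe();c=manip.capture("wrist");cv2.imwrite("pics/wrist0.png",c["image"]);pickle.dump((s,c),open("wrist0.pkl","wb"))
print({k:v for k,v in c.items() if k!="image"})
E
```

```text
pics
{'clock': 0.0, 'q': array([ 1.07071828e+00,  2.63504680e-01, -4.89339608e-02,  1.25940746e+00,
       -3.74438337e-06,  1.41549966e+00]), 'dq': array([-0.00068196, -0.00165183,  0.0003606 ,  0.00222559,  0.0008508 ,
       -0.00135866]), 'joint_torque': array([-1.33554222e-03, -6.37624812e+01,  3.84561110e+01,  1.41257656e-02,
       -1.18396292e-04, -2.76925896e-07]), 'tcp_pos': array([177.31449859, 493.85475352, 230.83565167]), 'eef_rot': array([-3.14143398e+00,  1.03771650e-03,  1.22601503e+00]), 'force': array([ 0.28232815, -0.78410396, -0.03066438]), 'ft_torque': array([0.01411593, 0.00827032, 0.02373786]), 'gripper_width': 85.14059220789301}
{'fov_y': 52.755197086213016, 'cx': 323.34114004163877, 'cy': 198.83324665301566, 'R': array([[ 0.74914022, -0.66237984, -0.00647163],
       [-0.48591739, -0.54287194, -0.68496303],
       [ 0.45019244,  0.51627803, -0.72854909]]), 't': array([-218.73147923,  548.6271999 ,  463.55788251])}
{'fov_y': 49.05670692206097, 'cx': 325.47103044475966, 'cy': 201.4822825029394, 'R': array([[-0.9674147 , -0.25237701,  0.02036266],
       [-0.17267962,  0.5988194 , -0.78204672],
       [ 0.18517705, -0.76007971, -0.62288706]]), 't': array([ 662.39417443,  -60.0370525 , 1303.12692292])}
{'fov_y': 65.70646984690485, 'cx': 320.82510032699224, 'cy': 203.67570014377057, 'tool_from_camera': array([[ 9.99999828e-01, -7.18287132e-05,  5.82660769e-04,
         1.21035513e+00],
       [-1.11036181e-04,  9.51432555e-01,  3.07857243e-01,
        -7.78541695e+01],
       [-5.76475413e-04, -3.07857254e-01,  9.51432383e-01,
        -1.42202887e+02],
       [ 0.00000000e+00,  0.00000000e+00,  0.00000000e+00,
         1.00000000e+00]])}
```

View pics/scene0.png

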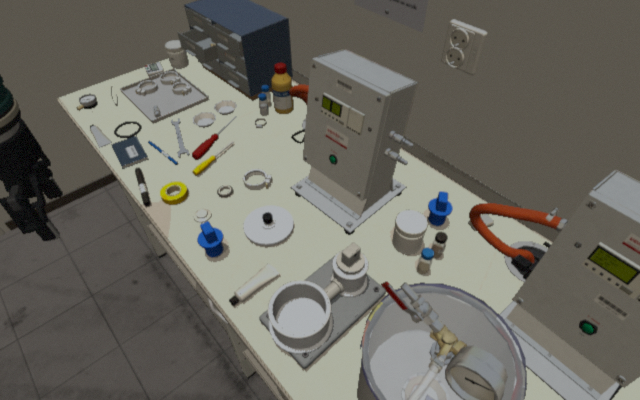

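View pics/side0.png

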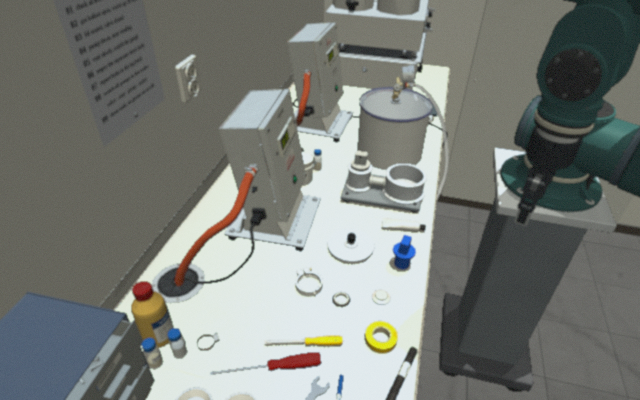

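Scene view: lid with its black knob at (267,217), pot at (301,310), plug tab at (351,254). The side view shows the lid knob at (351,238), pot mouth at (405,178) and plug at (360,165). I'll enlarge both for accurate pixels.

```bash
cat > h.py <<'E'
import numpy as np,cv2
from scipy.spatial.transform import Rotation as Ro
def f(c): return c["image"].shape[0]/2/np.tan(np.radians(c["fov_y"])/2)
def ray(c,p):
    d=np.array([(p[0]-c["cx"])/f(c),(p[1]-c["cy"])/f(c),1.]);return -c["R"].T@c["t"],c["R"].T@d
def plane(c,p,z):
    o,d=ray(c,p);return o+d*(z-o[2])/d[2]
def proj(c,X):
    x=c["R"]@np.asarray(X,float)+c["t"];return np.array([c["cx"],c["cy"]])+f(c)*x[:2]/x[2]
def tri(c1,p1,c2,p2):
    (a,u),(b,v)=ray(c1,p1),ray(c2,p2);s=np.linalg.lstsq(np.c_[u,-v],b-a,rcond=None)[0]
    A,B=a+u*s[0],b+v*s[1];return (A+B)/2,np.linalg.norm(A-B)
def wplane(s,c,p,z):
    dx,dy=p[0]-c["cx"],p[1]-c["cy"];r=np.hypot(dx,dy);th=r/f(c)
    d=np.array([np.sin(th)*dx/r,np.sin(th)*dy/r,np.cos(th)]);T=c["tool_from_camera"]
    R=Ro.from_euler("xyz",s["eef_rot"]).as_matrix();o=R@T[:3,3]+s["tcp_pos"];d=R@T[:3,:3]@d
    return o+d*(z-o[2])/d[2]
E
python3 - <<'E'
import pickle;from h import *
S=pickle.load(open("scene0.pkl","rb"));D=pickle.load(open("side0.pkl","rb"))
a=cv2.resize(S["image"][200:360,225:395],None,fx=3.5,fy=3.5,interpolation=cv2.INTER_CUBIC)
b=cv2.resize(D["image"][145:265,320:435],None,fx=3.5,fy=3.5,interpolation=cv2.INTER_CUBIC)
o=np.zeros((a.shape[0],800,3),np.uint8);o[:,:a.shape[1]]=a;w=800-a.shape[1]
b=cv2.resize(D["image"][145:265,325:435],None,fx=w/110,fy=w/110);o[:b.shape[0],a.shape[1]:]=b
cv2.imwrite("pics/z0.png",o);print(a.shape,w/110)
def dark(c,x,y,r=12):
    g=c["image"][y-r:y+r+1,x-r:x+r+1].max(2);m=(g<70).astype(np.uint8)
    n,l,st,ce=cv2.connectedComponentsWithStats(m);i=1+np.argmax(st[1:,4]);return ce[i]+[x-r,y-r],st[i,4]
k1,k2=dark(S,267,217),dark(D,351,238);print(k1,k2,tri(S,k1[0],D,k2[0]))
E
```

```text
(560, 595, 3) 1.8636363636363635
(array([267.21686747, 218.03614458]), np.int32(83)) (array([350.90196078, 238.1372549 ]), np.int32(51)) (array([509.78484959, 434.74096841,  31.99551558]), np.float64(1.3789261585772623))
```

View pics/z0.png

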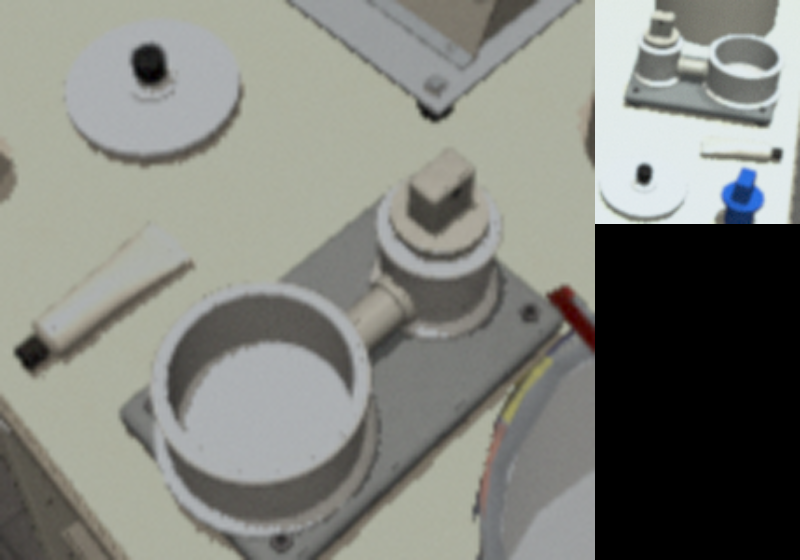

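Zoom: knob at (149,65), pot rim outer edge left/top/right at (152,390), (265,283), (371,370). The plug tab top is around (443,170), and the plate's left corner is (122,412), right corner (565,325). Now casting these onto their planes.

```bash
python3 - <<'E'
import pickle;from h import *
S=pickle.load(open("scene0.pkl","rb"));D=pickle.load(open("side0.pkl","rb"));(s,W)=pickle.load(open("wrist0.pkl","rb"))
z=lambda p:(p[0]/3.5+225-.36,p[1]/3.5+200-.36)
zd=lambda p:((p[0]-595)/1.8636+325-.23,p[1]/1.8636+145-.23)
def circ(P):
    P=np.array(P)[:,:2];a=np.linalg.lstsq(np.c_[2*P,np.ones(len(P))],(P**2).sum(1),rcond=None)[0];return a[:2],np.sqrt(a[2]+a[:2]@a[:2])
print("outer",circ([plane(S,z(p),80) for p in[(152,390),(175,330),(265,283),(345,318),(371,370)]]))
print("inner",circ([plane(S,z(p),80) for p in[(167,370),(195,318),(262,295),(325,313),(357,365)]]))
print("side outer",circ([plane(D,zd(p),80) for p in[(708,50),(720,40),(743,36),(770,40),(780,52)]]))
print("tab top",plane(S,z((443,170)),127), plane(D,zd((662,16)),127),tri(S,z((443,170)),D,zd((662,16))))
L,Rr=plane(S,z((122,412)),22),plane(S,z((565,325)),22)
print("corners",L,Rr,np.linalg.norm(L-Rr)," expect",np.hypot(216,130)); c=(L+Rr)/2
e=plane(S,z((375,205)),22)-L; print("centre",c,"yaw edge",np.arctan2(e[1],e[0]),"yaw diag",np.arctan2(*(Rr-L)[1::-1])+np.arctan2(130,216))
print("tube",plane(S,z((30,350)),12),plane(S,z((175,245)),12))
E
```

```text
outer (array([411.75956563, 196.34242491]), np.float64(53.389820526592))
inner (array([411.79298903, 197.09087582]), np.float64(47.3330082372063))
side outer (array([409.78889439, 203.17535124]), np.float64(53.86820123405901))
tab top [540.2471473  204.45123001 127.        ] [536.43764078 206.99250379 127.        ] (array([538.44246487, 204.59046067, 126.43044276]), np.float64(3.75455366133352))
corners [362.02943379 256.58361381  22.        ] [574.21615969 136.63863002  22.        ] 243.74167838825684  expect 252.10315349078837
centre [468.12279674 196.61112192  22.        ] yaw edge 0.0452996871303974 yaw diag 0.027281027093651433
tube [347.47559789 325.59928125  12.        ] [448.30337798 327.19380106  12.        ]
```

View pics/wrist0.png

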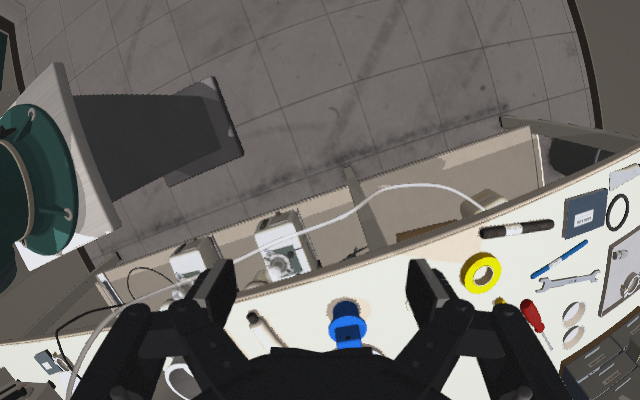

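The wrist camera sees mostly the floor from the start pose; it shows the blue look-alike plug at (347,325), which stays untouched. Rough positions: knob (510,435), pot (411,197), plug (538,205), chamber yaw about 0.045. Moving above the lid with the jaws along chamber y.

Emit:
step_arm(steps=[[[0.9,4,1.2,-0.9,85],[1.7,8,2.4,-1.8,85],[2.28,12,3.6,-2.8,85],[2.28,13.3,3.64,-2.8,85],[2.28,13.3,3.64,-2.8,85],[2.28,13.3,3.64,-2.8,85],[2.28,13.3,3.64,-2.8,85],[2.28,13.3,3.64,-2.8,85],[2.28,13.3,3.64,-2.8,85]]])

```text
clock: 1.27
tcp_pos: [508.8, 435.8, 140.8]
eef_rot: [3.141, -0.0, 1.618]
force: [0.5, 0.2, -0.3]
gripper_width: 85.1
```

```bash
python3 - <<'E'
import pickle;from h import *;from bench import manip
S=pickle.load(open("scene0.pkl","rb"));D=pickle.load(open("side0.pkl","rb"))
print("big pot rim L/R/top est",[plane(S,p,h).round() for h in(130,170,210) for p in((361,350),)],tri(S,(442,345),D,(396,104)))
s=manip.observe();c=manip.capture("wrist");print(s["clock"],s["tcp_pos"],s["eef_rot"],s["force"])
pickle.dump((s,c),open("w1.pkl","wb"));cv2.imwrite("pics/w1.png",c["image"])
g=c["image"].max(2);x,y=320,262
m=(g[180:330,230:410]<60).astype(np.uint8);n,l,st,ce=cv2.connectedComponentsWithStats(m)
for i in range(1,n):
    if st[i,4]>150:print(st[i],ce[i]+[230,180],wplane(s,c,ce[i]+[230,180],40))
E
```

```text
big pot rim L/R/top est [array([421.,  62., 130.]), array([408.,  52., 170.]), array([394.,  41., 210.])] (array([483.80556367, -17.58306961, 176.99862631]), np.float64(14.993309129300746))
1.275 [508.75851907 435.82877449 140.76260723] [ 3.14136552e+00 -2.57612753e-04  1.61798949e+00] [ 0.53085208  0.18432435 -0.34276051]
[ 76   9  26  28 569] [318.79086116 202.43936731] [508.95105901 435.04568572  40.        ]
[  0  80   7  51 252] [232.27777778 284.32539683] [594.60534165 356.31335531  40.        ]
```

View pics/w1.png

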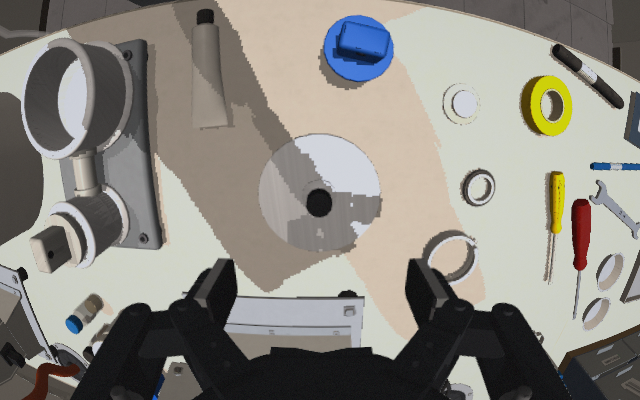

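Wrist view: knob at (319,202) in the lid disc, so the lid is at (509,435), consistent with the first fix. Grease tube at (210,70), chamber at the left. Next, the same kind of view over the pot.

Emit:
step_arm(steps=[[[-2.3,-1.2,-1,0,85],[-4.6,-2.4,-1.8,0,85],[-6.9,-3.6,-1.8,0,85],[-9.3,-4.8,-1.8,0,85],[-9.3,-4.8,-1.8,0,85],[-9.3,-4.8,-1.8,0,85],[-9.3,-4.8,-1.8,0,85]]])

```text
clock: 2.2
tcp_pos: [401.2, 198.6, 185.4]
eef_rot: [3.141, -0.0, 1.618]
force: [1.6, -0.3, -0.1]
gripper_width: 85.1
```

```bash
python3 - <<'E'
import pickle;from h import *;from bench import manip
s=manip.observe();c=manip.capture("wrist");print(s["clock"],s["tcp_pos"],s["eef_rot"])
pickle.dump((s,c),open("w2.pkl","wb"));cv2.imwrite("pics/w2.png",cv2.resize(c["image"][60:400,120:520],None,fx=2,fy=2)[:600] if 0 else cv2.resize(c["image"][80:380,120:520],None,fx=2,fy=2,interpolation=cv2.INTER_CUBIC))
E
```

```text
2.2 [401.19849386 198.57779515 185.42033138] [ 3.14085785e+00 -4.08423857e-04  1.61767075e+00]
```

View pics/w2.png

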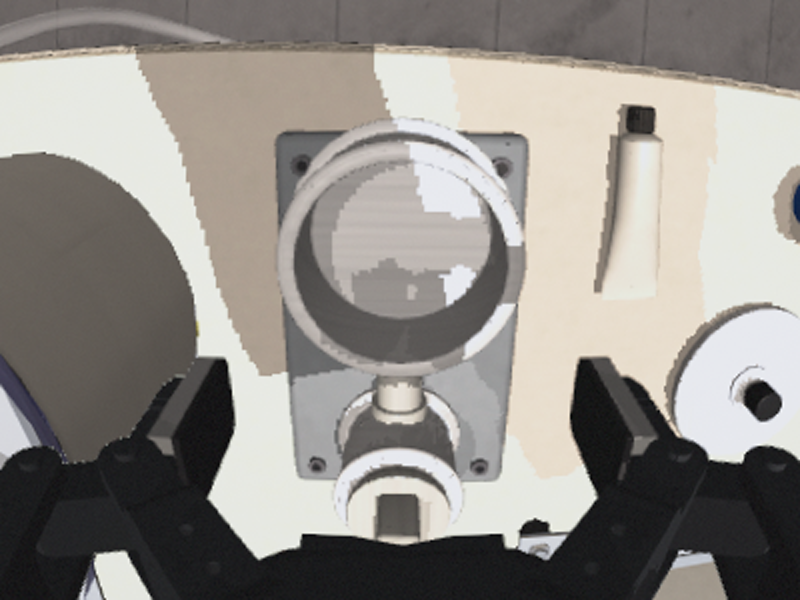

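The pot rim is clear: outer edge at left (277,256), right (525,256), bottom (400,378), top about (400,142). Plate corners sit at (277,132), (527,135), (301,480), (505,481), with the plug tab at (398,515).

```bash
python3 - <<'E'
import pickle;from h import *
s,c=pickle.load(open("w2.pkl","rb"));z=lambda p:(p[0]/2+120-.25,p[1]/2+80-.25)
def circ(P):
    P=np.array(P)[:,:2];a=np.linalg.lstsq(np.c_[2*P,np.ones(len(P))],(P**2).sum(1),rcond=None)[0];return a[:2],np.sqrt(a[2]+a[:2]@a[:2])
w=lambda p,h:wplane(s,c,z(p),h)
print("outer",circ([w(p,80) for p in[(277,256),(525,256),(400,378),(400,142)]]))
print("inner",circ([w(p,80) for p in[(295,255),(508,255),(400,359),(400,161)]]))
C=np.array([w(p,22)[:2] for p in[(277,132),(527,135),(301,480),(505,481)]]);print(C)
e=(C[2]+C[3]-C[0]-C[1])/2;print("yaw",np.arctan2(e[1],e[0]),np.linalg.norm(e),"centre",C.mean(0),"w",np.linalg.norm(C[0]-C[1]))
print("neck l/r",w((334,497),84),w((464,497),84)," tab",w((378,495),127),w((418,495),127))
s1,c1=pickle.load(open("w1.pkl","rb"))
# lid disc: bright ellipse edges of w1
for p in[(258,197),(381,197),(320,133),(320,252)]:print(p,wplane(s1,c1,p,14))
print(wplane(s1,c1,(318.8,202.4),36))
E
```

```text
outer (array([412.96424316, 199.53278622]), np.float64(53.51188012031465))
inner (array([411.81081588, 199.70693074]), np.float64(45.22711119825656))
[[364.73327149 135.04592792]
 [360.38450262 260.27366936]
 [579.53064075 144.02023584]
 [574.44296183 272.73356502]]
yaw 0.04993842063132419 214.69556743023256 centre [469.77284417 203.01834953] w 125.30322827874213
neck l/r [537.66842641 171.11229447  84.        ] [534.47209606 237.2901223   84.        ]  tab [497.40926344 193.89465981 127.        ] [496.59566885 210.55268796 127.        ]
(258, 197) [514.63445241 379.19621582  14.        ]
(381, 197) [509.31408591 492.06840963  14.        ]
(320, 133) [454.27147325 433.43258657  14.        ]
(320, 252) [567.59781073 438.71015238  14.        ]
[510.19427801 435.08650065  36.        ]
```

Emit:
step_arm(steps=[[[2.3,1.2,0.5,0,85],[4.6,2.4,1,0,85],[6.9,3.6,2,0,85],[9.26,4.81,3,0,85],[9.26,4.81,4.5,0,85],[9.26,4.81,5.5,0,85],[9.26,4.81,6.3,0,85],[9.26,4.81,6.68,0,85],[9.26,4.81,6.68,0,85],[9.26,4.81,6.68,0,60],[9.26,4.81,6.68,0,40]]])

```text
clock: 3.62
tcp_pos: [510.3, 434.7, 19.1]
eef_rot: [3.14, -0.001, 1.617]
force: [0.9, -0.2, -0.3]
gripper_width: 51.4
```

Emit:
step_arm(squeeze=40, steps=[[[0,0,0,0,25],[0,0,0,0,15],[0,0,0,0,10],[0,0,0,0,10],[0,0,0,0,10],[0,0,0,0,10]]])

```text
clock: 4.38
tcp_pos: [510.1, 434.4, 18.8]
eef_rot: [3.141, -0.0, 1.617]
force: [-1.6, -1.1, 5.5]
gripper_width: 20.7
```

Emit:
step_arm(steps=[[[0,0,-0.8,0,10],[0,0,-2,0,10],[-0.8,-0.4,-3.4,0,10],[-2.4,-1.2,-4.5,0,10],[-4.2,-2,-4.5,0,10],[-6,-2.9,-4.5,0,10],[-7.8,-3.7,-4.5,0,10],[-8.9,-4.2,-4.5,0,10],[-9.2,-4.37,-4.5,0,10],[-9.2,-4.37,-4.5,0,10],[-9.2,-4.37,-4.5,0,10],[-9.2,-4.37,-4.5,0,10]]])

```text
clock: 5.88
tcp_pos: [411.7, 200.2, 130.6]
eef_rot: [-3.141, -0.0, 1.618]
force: [-1.1, -0.4, -3.5]
gripper_width: 20.5
```

```bash
python3 - <<'E'
import pickle;from h import *;from bench import manip
s=manip.observe();c=manip.capture("wrist");S=manip.capture("scene");print(s["clock"],s["tcp_pos"],s["eef_rot"],s["force"],s["gripper_width"])
pickle.dump((s,c,S),open("w3.pkl","wb"))
a=cv2.resize(c["image"][100:350,190:450],None,fx=2,fy=2,interpolation=cv2.INTER_CUBIC)
b=cv2.resize(S["image"][200:360,250:390],None,fx=2,fy=2,interpolation=cv2.INTER_CUBIC)
o=np.zeros((500,800,3),np.uint8);o[:,:520]=a;o[:320,520:]=b;cv2.imwrite("pics/w3.png",o)
E
```

```text
5.875 [411.69331935 200.2001951  130.61945728] [-3.14144091e+00 -7.33192966e-05  1.61775312e+00] [-1.07221669 -0.37808667 -3.53570437] 20.540129888790194
```

View pics/w3.png

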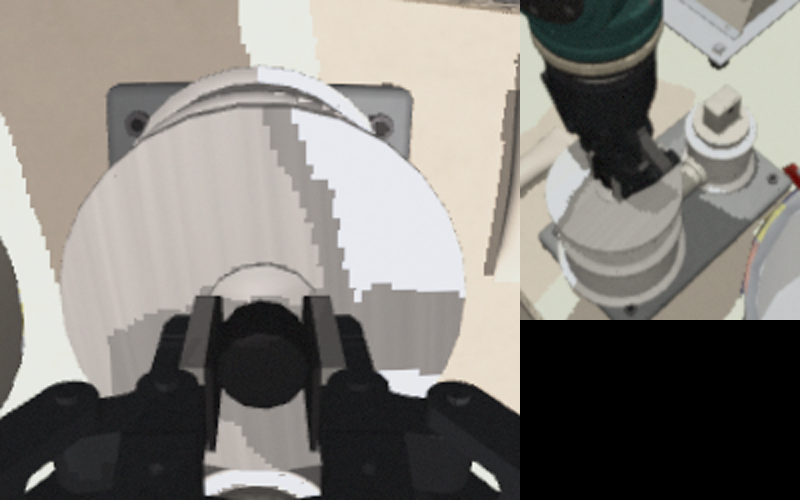

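The lid hangs level in the jaws above the pot. Disc edge: left (61,290), right (465,290), top (262,107). Casting those gives the lid centre as the same camera sees it.

```bash
python3 - <<'E'
import pickle;from h import *
s,c,S=pickle.load(open("w3.pkl","rb"));z=lambda p:(p[0]/2+190-.25,p[1]/2+100-.25)
P=np.array([wplane(s,c,z(p),125.8)[:2] for p in[(61,290),(465,290),(262,107),(108,180),(422,180),(72,235),(455,235)]]);print(P)
a=np.linalg.lstsq(np.c_[2*P,np.ones(len(P))],(P**2).sum(1),rcond=None)[0];print(a[:2],np.sqrt(a[2]+a[:2]@a[:2]))
r=56.5
from scipy.optimize import least_squares
print(least_squares(lambda q:np.hypot(*(P-q).T)-r,a[:2]).x, "tip top pt", P[2])
print("knob top", wplane(s,c,z((264,350)),153.8))
E
```

```text
[[407.89854078 146.00288692]
 [402.74819063 255.98941937]
 [356.52380555 198.40575931]
 [376.30287255 160.60834656]
 [372.58275917 239.46603141]
 [391.62268812 150.29293219]
 [386.92295976 250.4404862 ]]
[412.39231552 201.47820787] 55.27966370725752
[414.22798514 201.56368661] tip top pt [356.52380555 198.40575931]
knob top [405.95371892 201.17412634 153.8       ]
```

Emit:
step_arm(steps=[[[-0.055,0,0.4,0,10],[-0.055,0,0.8,0,10],[-0.055,0,1.1,0,10],[-0.055,0,1.2,0,10],[-0.055,0,1.25,0,10],[-0.055,0,1.3,0,10],[-0.055,0,1.35,0,10],[-0.055,0,1.35,0,10]]])

```text
clock: 6.98
tcp_pos: [411.5, 198.2, 97.0]
eef_rot: [3.142, 0.0, 1.617]
force: [0.2, -0.3, -3.1]
gripper_width: 20.8
```

```bash
python3 -c "
from bench import manip;s=manip.observe();print(s['tcp_pos'],s['force'],s['ft_torque'],s['eef_rot'])"
```

```text
[411.50866026 198.19859437  97.04035597] [ 0.16551379 -0.33701401 -3.08946037] [-0.0526103  -0.02829869 -0.00346845] [3.14153813e+00 6.45064623e-06 1.61693941e+00]
```

No contact force with the spigot about 2 mm below rim height. I'll keep lowering.

Emit:
step_arm(steps=[[[0,0,0.04,0,10],[0,0,0.08,0,10],[0,0,0.12,0,10],[0,0,0.16,0,10],[0,0,0.16,0,10]]])

```text
clock: 7.6
tcp_pos: [411.5, 198.2, 93.0]
eef_rot: [-3.141, 0.0, 1.617]
force: [-0.1, -0.2, -2.9]
gripper_width: 20.0
```

Emit:
step_arm(steps=[[[0,0,0.02,0,10],[0,0,0.03,0,10],[0,0,0.03,0,10]]])

```text
clock: 7.98
tcp_pos: [411.5, 198.2, 92.7]
eef_rot: [3.141, -0.0, 1.617]
force: [-3.3, -1.4, 6.2]
gripper_width: 20.8
```

Contact at the expected height: the lid rests on the rim. Opening and rising.

Emit:
step_arm(steps=[[[0,0,0,0,24],[0,0,0,0,40],[0,0,0,0,60],[0,0,0,0,70],[0,0,-0.6,0,70],[0,0,-1.8,0,70],[0,0,-3.2,0,70],[0,0,-4.2,0,70],[0,0,-4.2,0,70],[0,0,-4.2,0,70]]])

```text
clock: 9.22
tcp_pos: [411.2, 198.1, 196.6]
eef_rot: [-3.141, 0.0, 1.617]
force: [0.3, 0.3, -0.1]
gripper_width: 69.9
```

```bash
python3 - <<'E'
import pickle;from h import *;from bench import manip
s=manip.observe();c=manip.capture("wrist");S=manip.capture("scene");D=manip.capture("side");print(s["clock"],s["tcp_pos"],s["eef_rot"],s["force"],s["gripper_width"])
pickle.dump((s,c,S,D),open("w4.pkl","wb"))
a=cv2.resize(c["image"][80:380,190:450],None,fx=2,fy=2,interpolation=cv2.INTER_CUBIC)
b=cv2.resize(S["image"][200:360,250:390],None,fx=2,fy=2,interpolation=cv2.INTER_CUBIC)
d=cv2.resize(D["image"][135:225,330:440],None,fx=280/110,fy=280/110,interpolation=cv2.INTER_CUBIC)
o=np.zeros((600,800,3),np.uint8);o[:,:520]=a;o[:320,520:]=b;o[330:330+d.shape[0],520:]=d;cv2.imwrite("pics/w4.png",o)
E
```

```text
9.225 [411.2230148  198.10987238 196.60748716] [-3.14085107e+00  1.98388901e-04  1.61692804e+00] [ 0.3203531   0.27022364 -0.08327798] 69.94308240650511
```

View pics/w4.png

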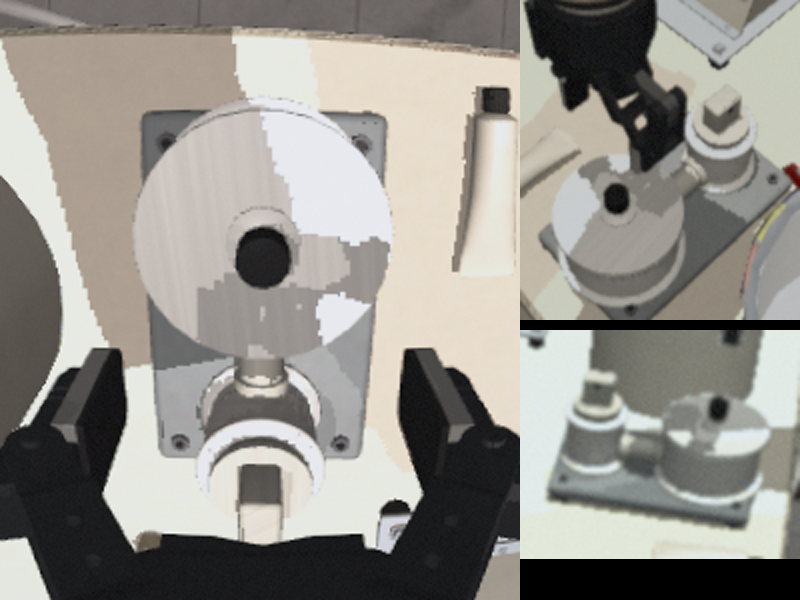

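Lid sits level and concentric in all three views (wrist disc (135–392, 108–358) around the knob at (264,258)). Plug tab is at (261,490). Moving above the plug and descending with open jaws, keeping the tips above the collar.

Emit:
step_arm(steps=[[[0,1.5,0,0,70],[0,3.2,0,0,70],[0,4.6,0,0,70],[0,5.05,0,0,70],[0,5.05,0.8,0,70],[0,5.05,1.8,0,70],[0,5.05,2.8,0,70],[0,5.05,3.5,0,70],[0,5.05,3.86,0,60],[0,5.05,3.86,0,45],[0,5.05,3.86,0,35]]])

```text
clock: 10.75
tcp_pos: [537.8, 204.1, 101.4]
eef_rot: [3.141, -0.0, 1.617]
force: [0.1, 0.5, -0.8]
gripper_width: 34.8
```

```bash
python3 - <<'E'
import pickle;from h import *;from bench import manip
s=manip.observe();c=manip.capture("wrist");print(s["clock"],s["tcp_pos"],s["force"],s["gripper_width"])
cv2.imwrite("pics/w5.png",cv2.resize(c["image"][120:370,190:450],None,fx=2,fy=2,interpolation=cv2.INTER_CUBIC))
E
```

```text
10.75 [537.82730266 204.11874659 101.44217834] [ 0.1187855   0.47483118 -0.77699251] 34.838456025775436
```

View pics/w5.png

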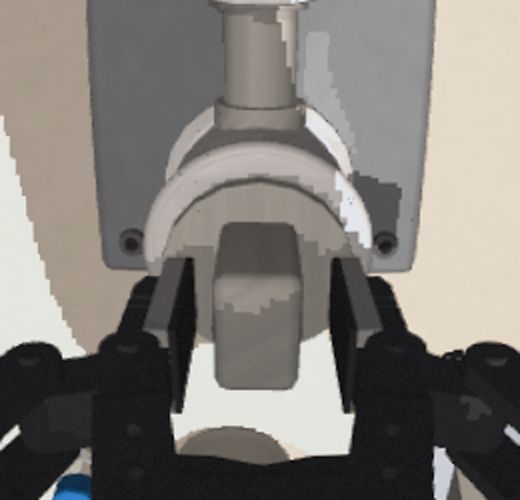

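Tab (215–300, centre 258) is well centred between the jaws (190–340, centre 262), and the pads overlap it. Closing lightly.

Emit:
step_arm(squeeze=25, steps=[[[-0.03,0,0,0,30],[-0.03,0,0,0,20],[-0.03,0,0,0,10],[-0.03,0,0,0,10],[-0.03,0,0,0,10],[-0.03,0,0,0,10]]])

```text
clock: 11.55
tcp_pos: [537.8, 203.0, 101.2]
eef_rot: [3.141, 0.001, 1.616]
force: [-0.8, -3.4, 6.0]
gripper_width: 19.5
```

```bash
python3 -c "
from bench import manip;s=manip.observe();print(s['tcp_pos'],s['force'],s['ft_torque'],s['eef_rot'],s['gripper_width'])"
```

```text
[537.84553375 202.98348033 101.19906364] [-0.84413598 -3.36508028  5.99179836] [-0.69164548  0.1759743  -0.28843022] [3.14094657e+00 5.57648661e-04 1.61645514e+00] 19.46924881219743
```

Emit:
step_arm(steps=[[[0.05,0,-0.02,0,10],[0.1,0,-0.03,0,10],[0.14,0,-0.03,0,10],[0.14,0,-0.03,0,10]]])

```text
clock: 12.05
tcp_pos: [537.7, 205.1, 101.4]
eef_rot: [3.141, 0.004, 1.616]
force: [1.5, -13.9, 0.3]
gripper_width: 19.6
```

```bash
python3 -c "
from bench import manip;s=manip.observe();print(s['tcp_pos'],s['force'],s['ft_torque'],s['eef_rot'],s['gripper_width'])"
```

```text
[537.72311558 205.09788304 101.40890436] [  1.5440632  -13.94286587   0.33473334] [-3.02546997 -0.43016989 -0.02780276] [3.14142355 0.00394366 1.61600411] 19.608920016798223
```

Lateral force is 14 N after about 2 mm. I'll check from the fixed cameras whether the chamber slid or the plug is leaning.

```bash
cat > chk.py <<'E'
import pickle,sys;from h import *;from bench import manip
_,_,S0,D0=pickle.load(open("w4.pkl","rb"))
s=manip.observe();S=manip.capture("scene");D=manip.capture("side")
def sh(a,b,x,y,w,h):
    g=lambda i:cv2.cvtColor(i["image"],cv2.COLOR_BGR2GRAY).astype(np.float32)
    A=g(a)[y:y+h,x:x+w];B=g(b)[y-5:y+h+5,x-5:x+w+5];A=cv2.resize(A,None,fx=6,fy=6,interpolation=cv2.INTER_CUBIC);B=cv2.resize(B,None,fx=6,fy=6,interpolation=cv2.INTER_CUBIC)
    m=cv2.matchTemplate(B,A,cv2.TM_CCOEFF_NORMED);_,v,_,p=cv2.minMaxLoc(m);return ((np.array(p)-30)/6).round(2),round(v,3)
print(s["clock"].__round__(2),s["tcp_pos"].round(1),s["force"].round(1),s["ft_torque"].round(2),s["gripper_width"].__round__(1))
print("scene: pot wall",sh(S0,S,272,310,62,38),"plate R corner",sh(S0,S,362,278,28,20),"plate L corner",sh(S0,S,256,305,16,24),"lid knob",sh(S0,S,290,288,18,20))
print("side: plate",sh(D0,D,338,188,85,24),"neck",sh(D0,D,346,170,20,18),"tab",sh(D0,D,350,148,20,18))
print("mm/px y dir scene", proj(S,[410,210,40])-proj(S,[410,200,40]))
E
python3 chk.py
```

```text
12.05 [537.7 205.1 101.4] [  1.5 -13.9   0.3] [-3.03 -0.43 -0.03] 19.6
scene: pot wall (array([-0.17,  0.  ]), 0.96) plate R corner (array([-0.17, -0.5 ]), 0.798) plate L corner (array([-0.17,  0.17]), 0.979) lid knob (array([0.  , 0.17]), 0.952)
side: plate (array([0.  , 0.17]), 0.929) neck (array([-0.83,  0.17]), 0.688) tab (array([-3.,  3.]), 0.668)
mm/px y dir scene [-3.49673343 -3.8556348 ]
```

Chamber has not moved (shifts under 0.2 px). Leaning further with a small pull.

Emit:
step_arm(squeeze=20, steps=[[[0.04,0,-0.02,0,10],[0.08,0,-0.04,0,10],[0.08,0,-0.04,0,10]]])

```text
clock: 12.52
tcp_pos: [537.0, 207.9, 101.5]
eef_rot: [-3.14, 0.002, 1.617]
force: [2.3, -5.9, -10.5]
gripper_width: 19.5
```

```bash
python3 chk.py
```

```text
12.53 [537.  207.9 101.5] [  2.3  -5.9 -10.5] [-1.4  -0.63  0.28] 19.5
scene: pot wall (array([-1. , -0.5]), 0.955) plate R corner (array([-0.83, -1.17]), 0.724) plate L corner (array([-1.,  0.]), 0.985) lid knob (array([-1.  , -0.17]), 0.952)
side: plate (array([0.33, 0.67]), 0.928) neck (array([-0.67,  0.83]), 0.697) tab (array([-3.  ,  3.83]), 0.666)
mm/px y dir scene [-3.49673343 -3.8556348 ]
```

The chamber slid about 2 mm left. Swinging more slowly to the other side, with less pull.

Emit:
step_arm(steps=[[[-0.03,0,0.02,0,10],[-0.06,0,0.02,0,10],[-0.09,0,0.02,0,10],[-0.12,0,0.02,0,10],[-0.15,0,0.02,0,10],[-0.18,0,0.02,0,10],[-0.2,0,0.02,0,10]]])

```text
clock: 13.5
tcp_pos: [537.2, 204.8, 101.8]
eef_rot: [-3.141, -0.002, 1.617]
force: [-1.2, 8.3, -10.6]
gripper_width: 19.6
```

```bash
python3 chk.py
```

```text
13.5 [537.2 204.8 101.8] [ -1.2   8.3 -10.6] [ 1.85  0.05 -0.19] 19.6
scene: pot wall (array([-0.67, -0.17]), 0.945) plate R corner (array([-0.33, -0.67]), 0.779) plate L corner (array([-0.67,  0.17]), 0.981) lid knob (array([-0.67,  0.  ]), 0.956)
side: plate (array([0.33, 0.33]), 0.934) neck (array([-0.67,  0.33]), 0.688) tab (array([-2.83,  3.  ]), 0.668)
mm/px y dir scene [-3.49673343 -3.8556348 ]
```

Emit:
step_arm(steps=[[[0,0,0.05,0,10],[-0.04,0,0.05,0,10],[-0.08,0,0.05,0,10],[-0.12,0,0.05,0,10],[-0.16,0,0.05,0,10],[-0.16,0,0.05,0,10]]])

```text
clock: 14.35
tcp_pos: [537.9, 202.0, 101.7]
eef_rot: [3.14, -0.005, 1.618]
force: [-4.1, 14.6, 1.6]
gripper_width: 20.0
```

```bash
python3 chk.py && python3 - <<'E'
from h import *;from bench import manip
s=manip.observe();c=manip.capture("wrist");S=manip.capture("scene");D=manip.capture("side")
a=cv2.resize(c["image"][120:370,190:450],None,fx=2,fy=2,interpolation=cv2.INTER_CUBIC)
b=cv2.resize(S["image"][220:310,320:390],None,fx=4,fy=4,interpolation=cv2.INTER_CUBIC)
d=cv2.resize(D["image"][135:210,335:405],None,fx=4,fy=3.2,interpolation=cv2.INTER_CUBIC)
o=np.zeros((600,800,3),np.uint8);o[:500,:520]=a;o[:360,520:]=b;o[360:,520:]=d;cv2.imwrite("pics/w6.png",o)
E
```

```text
14.35 [537.9 202.  101.7] [-4.1 14.6  1.6] [ 3.47  0.73 -0.12] 20.0
scene: pot wall (array([-0.33,  0.17]), 0.94) plate R corner (array([ 0.  , -0.33]), 0.798) plate L corner (array([-0.33,  0.33]), 0.978) lid knob (array([-0.33,  0.33]), 0.952)
side: plate (array([0.17, 0.17]), 0.937) neck (array([-0.67,  0.  ]), 0.71) tab (array([-2.67,  2.5 ]), 0.663)
mm/px y dir scene [-3.49673343 -3.8556348 ]
```

View pics/w6.png

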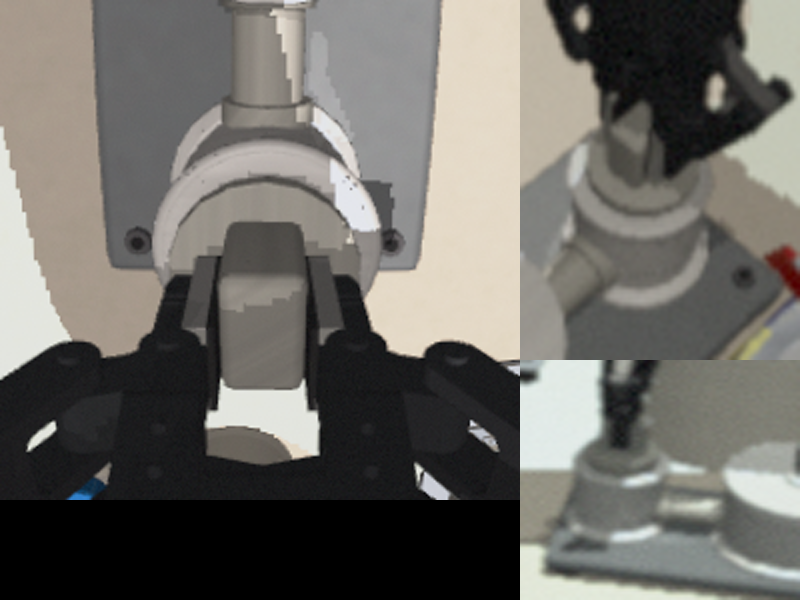

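The tab is held square. Compared with the chamber screws at (137,241)/(391,242), the tab has moved only about 1.7 mm, a lean just under 2°. I'll lean further while pressing slightly down, so the chamber stays put.

Emit:
step_arm(steps=[[[-0.03,0,0.04,0,10],[-0.06,0,0.05,0,10],[-0.09,0,0.05,0,10],[-0.12,0,0.05,0,10],[-0.12,0,0.05,0,10]]])

```text
clock: 15.22
tcp_pos: [538.6, 200.5, 101.7]
eef_rot: [3.138, -0.009, 1.619]
force: [-5.3, 22.0, 16.1]
gripper_width: 19.8
```

```bash
cat >> chk.py <<'E'
c=manip.capture("wrist");s=manip.observe();g=cv2.cvtColor(c["image"],cv2.COLOR_BGR2GRAY)[225:260,225:410]
m=cv2.resize(g,None,fx=4,fy=4,interpolation=cv2.INTER_CUBIC);_,b=cv2.threshold(m,60,255,cv2.THRESH_BINARY_INV)
n,l,st,ce=cv2.connectedComponentsWithStats(b)
P=[ce[i]/4+[225,225] for i in range(1,n) if 60<st[i,4]<2500 and 10<ce[i][1]<130]
for p in P: print("dark blob",p.round(1),wplane(s,c,p,22)[:2].round(1))
E
python3 chk.py
```

```text
15.22 [538.6 200.5 101.7] [-5.3 22.  16.1] [ 5.59  1.47 -0.02] 19.8
scene: pot wall (array([-0.33,  0.17]), 0.933) plate R corner (array([ 0.  , -0.33]), 0.797) plate L corner (array([-0.33,  0.17]), 0.978) lid knob (array([-0.33,  0.33]), 0.952)
side: plate (array([0.17, 0.17]), 0.941) neck (array([-0.67,  0.  ]), 0.721) tab (array([-2.17,  1.5 ]), 0.672)
mm/px y dir scene [-3.49673343 -3.8556348 ]
dark blob [263.  235.8] [562.  157.4]
dark blob [386.5 239.7] [561.1 255.7]
dark blob [260.  240.8] [566.5 154.8]
dark blob [298.8 253.7] [576.2 186.1]
dark blob [344.1 254.3] [575.1 222.5]
```

```bash
python3 - <<'E'
import pickle;from h import *;from bench import manip
c=manip.capture("wrist");S=manip.capture("scene");pickle.dump((manip.observe(),c,S),open("w7.pkl","wb"))
a=cv2.resize(c["image"][185:320,260:360],None,fx=4.4,fy=4.4,interpolation=cv2.INTER_CUBIC)[:600]
p=cv2.imread("pics/w5.png");p=cv2.resize(p[130:400,140:340],None,fx=1.75,fy=1.75,interpolation=cv2.INTER_CUBIC)
o=np.zeros((600,800,3),np.uint8);o[:a.shape[0],:440]=a;o[:p.shape[0],450:]=p;cv2.imwrite("pics/w7.png",o)
S0=pickle.load(open("scene0.pkl","rb"))
for px in((349,228),(293,188),(405,186)):print("cabinet foot",plane(S0,px,8))
E
```

```text
cabinet foot [640.25000792 306.93993631   8.        ]
cabinet foot [625.4522404  489.76692313   8.        ]
cabinet foot [835.64196062 310.8237494    8.        ]
```

View pics/w7.png

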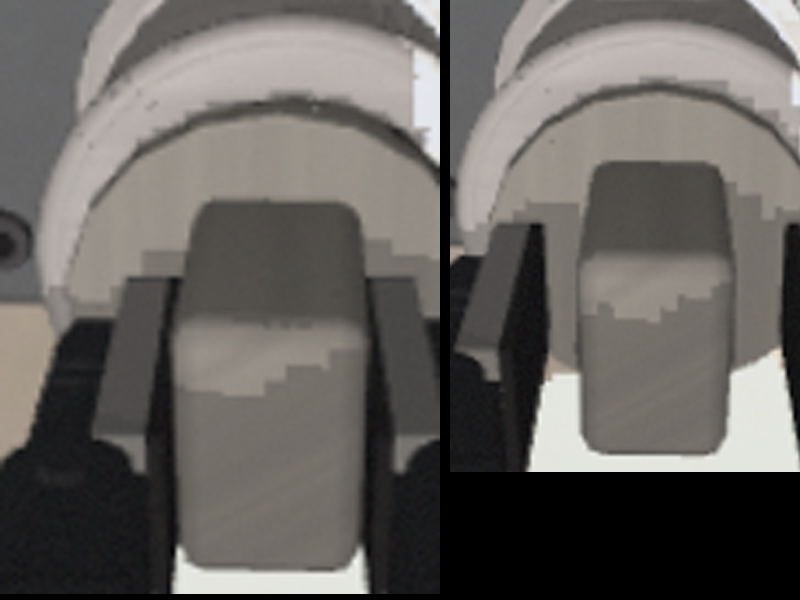

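The collar sits left of centre in the neck, but the tab stays almost parallel to the pads (about 1.5° of lean). The deep grip is resisting rotation, so I'll unload, re-grip only the top of the tab and try again.

Emit:
step_arm(steps=[[[0.1,0,-0.05,0,10],[0.2,0,-0.08,0,10],[0.27,0,-0.1,0,10],[0.27,0,-0.1,0,22],[0.27,0,-0.1,0,28],[0.27,0,-0.3,0,28],[0.27,0,-0.47,0,28],[0.27,0,-0.47,0,28],[0.27,0,-0.47,0,20],[0.27,0,-0.47,0,14],[0.27,0,-0.47,0,14],[0.27,0,-0.47,0,14]]])

```text
clock: 16.98
tcp_pos: [537.8, 203.3, 111.4]
eef_rot: [3.141, 0.0, 1.617]
force: [1.5, -4.1, 5.3]
gripper_width: 19.9
```

```bash
python3 chk.py | head -3
```

```text
16.98 [537.8 203.3 111.4] [ 1.5 -4.1  5.3] [-0.9   0.05 -0.01] 19.9
scene: pot wall (array([-0.33,  0.17]), 0.951) plate R corner (array([ 0.  , -0.33]), 0.796) plate L corner (array([-0.33,  0.33]), 0.977) lid knob (array([-0.33,  0.33]), 0.951)
side: plate (array([0.17, 0.17]), 0.932) neck (array([-0.5,  0. ]), 0.697) tab (array([-0.83,  0.  ]), 0.677)
```

Emit:
step_arm(steps=[[[0.05,0,-0.02,0,14],[0.1,0,-0.03,0,14],[0.15,0,-0.03,0,14],[0.19,0,-0.03,0,14],[0.19,0,-0.03,0,14]]])

```text
clock: 17.75
tcp_pos: [537.4, 206.6, 111.8]
eef_rot: [-3.141, 0.004, 1.616]
force: [0.4, -13.0, 2.0]
gripper_width: 19.6
```

```bash
python3 chk.py | head -3
```

```text
17.75 [537.4 206.6 111.8] [  0.4 -13.    2. ] [-3.23 -0.29 -0.04] 19.6
scene: pot wall (array([-0.33,  0.  ]), 0.966) plate R corner (array([ 0.  , -0.33]), 0.793) plate L corner (array([-0.33,  0.33]), 0.978) lid knob (array([-0.17,  0.33]), 0.951)
side: plate (array([0.17, 0.17]), 0.925) neck (array([-0.5 ,  0.17]), 0.712) tab (array([-1.17,  0.5 ]), 0.676)
```

Better: 3.3 mm at 13 N with the chamber still. A bit further left, then a slow swing right.

Emit:
step_arm(steps=[[[0.03,0,0,0,14],[0.06,0,0,0,14],[0.09,0,0,0,14],[0.09,0,0,0,14]]])

```text
clock: 18.4
tcp_pos: [537.4, 208.5, 112.0]
eef_rot: [3.142, 0.005, 1.616]
force: [0.9, -15.9, 7.2]
gripper_width: 19.5
```

```bash
python3 chk.py | head -3
```

```text
18.4 [537.4 208.5 112. ] [  0.9 -15.9   7.2] [-3.9  -0.09 -0.03] 19.5
scene: pot wall (array([-0.33,  0.  ]), 0.973) plate R corner (array([ 0.  , -0.33]), 0.791) plate L corner (array([-0.33,  0.17]), 0.977) lid knob (array([-0.17,  0.33]), 0.953)
side: plate (array([0.17, 0.17]), 0.922) neck (array([-0.33,  0.17]), 0.712) tab (array([-1.33,  0.83]), 0.677)
```

Emit:
step_arm(steps=[[[-0.06,0,-0.03,0,14],[-0.12,0,-0.06,0,14],[-0.18,0,-0.07,0,14],[-0.24,0,-0.07,0,14],[-0.3,0,-0.07,0,14],[-0.36,0,-0.06,0,14],[-0.42,0,-0.05,0,14],[-0.48,0,-0.04,0,14],[-0.48,0,-0.04,0,14]]])

```text
clock: 19.68
tcp_pos: [538.1, 200.1, 114.0]
eef_rot: [3.14, -0.004, 1.618]
force: [-0.7, 10.4, -1.7]
gripper_width: 19.6
```

```bash
python3 chk.py | head -3
```

```text
19.68 [538.1 200.1 114. ] [-0.7 10.4 -1.7] [ 2.59  0.41 -0.01] 19.6
scene: pot wall (array([-0.33,  0.17]), 0.935) plate R corner (array([ 0.  , -0.33]), 0.793) plate L corner (array([-0.33,  0.17]), 0.978) lid knob (array([-0.33,  0.33]), 0.953)
side: plate (array([0.17, 0.17]), 0.941) neck (array([-0.67,  0.  ]), 0.715) tab (array([-4.,  5.]), 0.682)
```

Rising about 2 mm on that swing with the chamber still. I'll finish the right lean, then swing left with a pull.

Emit:
step_arm(steps=[[[-0.05,0,0,0,14],[-0.1,0,0,0,14],[-0.1,0,0,0,14],[-0.04,0,-0.05,0,14],[0.04,0,-0.09,0,14],[0.12,0,-0.1,0,14],[0.2,0,-0.11,0,14],[0.28,0,-0.12,0,14],[0.36,0,-0.12,0,14],[0.42,0,-0.12,0,14],[0.42,0,-0.12,0,14]]])

```text
clock: 21.2
tcp_pos: [537.4, 208.2, 116.1]
eef_rot: [3.142, 0.002, 1.617]
force: [0.8, -6.8, -11.4]
gripper_width: 19.8
```

```bash
python3 chk.py | head -3
```

```text
21.2 [537.4 208.2 116.1] [  0.8  -6.8 -11.4] [-1.65 -0.19  0.16] 19.8
scene: pot wall (array([-1.  , -0.33]), 0.959) plate R corner (array([-0.67, -1.  ]), 0.734) plate L corner (array([-1.,  0.]), 0.985) lid knob (array([-1.  , -0.17]), 0.956)
side: plate (array([0.33, 0.67]), 0.927) neck (array([-0.67,  0.67]), 0.689) tab (array([-0.83, -0.17]), 0.684)
```

Emit:
step_arm(steps=[[[-0.06,0,0,0,14],[-0.12,0,-0.02,0,14],[-0.18,0,-0.04,0,14],[-0.24,0,-0.06,0,14],[-0.3,0,-0.07,0,14],[-0.36,0,-0.08,0,14],[-0.42,0,-0.08,0,14],[-0.46,0,-0.07,0,14],[-0.46,0,-0.06,0,14]]])

```text
clock: 22.48
tcp_pos: [538.0, 197.4, 117.6]
eef_rot: [3.141, 0.0, 1.617]
force: [-0.9, 2.6, -15.0]
gripper_width: 19.4
```

```bash
python3 chk.py | head -3
```

```text
22.48 [538.  197.4 117.6] [ -0.9   2.6 -15. ] [ 0.57  0.06 -0.27] 19.4
scene: pot wall (array([0.  , 0.83]), 0.934) plate R corner (array([1. , 0.5]), 0.675) plate L corner (array([ 0.  , -0.17]), 0.982) lid knob (array([0.  , 0.83]), 0.958)
side: plate (array([ 0.33, -0.5 ]), 0.924) neck (array([ 0., -1.]), 0.717) tab (array([-3.83,  5.  ]), 0.699)
```

The chamber slid back about 2 mm, so the pull was too strong. I'll check for slip: the tab's front top edge row in the wrist image tells its height relative to the pads.

```bash
cat > tab.py <<'E'
import pickle;from h import *;from bench import manip
def prof(c):
    g=cv2.GaussianBlur(cv2.cvtColor(c["image"],cv2.COLOR_BGR2GRAY),(1,1),0)[:,312:330].mean(1);return g[215:300:2].astype(int)
s=manip.observe();c=manip.capture("wrist");pickle.dump((s,c),open("w8.pkl","wb"))
print("rows 215,217..");print("w7",prof(pickle.load(open("w7.pkl","rb"))[1]));print("now",prof(c))
E
python3 tab.py
```

```text
rows 215,217..
w7 [145 146 145 145 145 145 146 138  78  75  75  76  76  76  77  77  77  78
  78  78  78  89 113 129 135 140 141 135 131 126 113 112 112 111 111 110
 110 111 111 112 112 113 113]
now [146 147 146 123  75  75  75  76  76  77  77  78  78  78  78  95 128 134
 140 143 144 144 143 143 142 123 113 112 111 111 112 112 113 114 114 113
 112 112 111 111 111 110 131]
```

About 4 mm risen, 1–2 mm slipped. Squeezing slightly harder and continuing with a gentler pull.

Emit:
step_arm(squeeze=30, steps=[[[0,0,0.04,0,14],[0.06,0,0.03,0,14],[0.12,0,0.01,0,14],[0.18,0,0,0,14],[0.24,0,-0.01,0,14],[0.3,0,-0.02,0,14],[0.36,0,-0.02,0,14],[0.42,0,-0.01,0,14],[0.46,0,0,0,14],[0.46,0,0,0,14]]])

```text
clock: 23.92
tcp_pos: [537.9, 207.5, 118.1]
eef_rot: [3.14, 0.004, 1.616]
force: [-1.3, -11.5, -3.0]
gripper_width: 19.2
```

```bash
python3 chk.py | head -3; python3 tab.py|tail -3
```

```text
23.93 [537.9 207.5 118.1] [ -1.3 -11.5  -3. ] [-2.79  0.19  0.  ] 19.2
scene: pot wall (array([-1. , -0.5]), 0.957) plate R corner (array([-0.33, -0.5 ]), 0.782) plate L corner (array([-1.  , -0.33]), 0.98) lid knob (array([-1.  , -0.17]), 0.955)
side: plate (array([0.33, 0.5 ]), 0.926) neck (array([-0.5 ,  0.33]), 0.718) tab (array([-0.83, -0.83]), 0.685)
now [142 143 142 101  74  74  74  75  75  76  76  76  76  77  84 109 128 134
 139 140 141 140 140 139 139 129 110 110 109 109 109 110 111 111 111 111
 110 110 109 109 109 105 187]
```

Emit:
step_arm(steps=[[[-0.06,0,-0.03,0,14],[-0.12,0,-0.05,0,14],[-0.18,0,-0.07,0,14],[-0.24,0,-0.08,0,14],[-0.3,0,-0.09,0,14],[-0.36,0,-0.09,0,14],[-0.42,0,-0.08,0,14],[-0.46,0,-0.07,0,14],[-0.46,0,-0.07,0,14]]])

```text
clock: 25.25
tcp_pos: [537.9, 197.6, 119.4]
eef_rot: [3.141, -0.0, 1.617]
force: [0.6, 3.4, -17.3]
gripper_width: 19.0
```

```bash
python3 chk.py | head -3; python3 tab.py|tail -3
```

```text
25.25 [537.9 197.6 119.4] [  0.6   3.4 -17.3] [ 0.92 -0.16 -0.25] 19.0
scene: pot wall (array([-0.33,  0.67]), 0.931) plate R corner (array([1. , 0.5]), 0.638) plate L corner (array([-0.17, -0.5 ]), 0.972) lid knob (array([-0.17,  0.83]), 0.957)
side: plate (array([ 0.33, -0.5 ]), 0.915) neck (array([ 0.17, -1.  ]), 0.727) tab (array([-3.5 ,  4.83]), 0.7)
now [146 146 145  95  75  75  76  76  77  77  77  78  78  78  91 116 131 138
 142 143 144 144 143 142 137 113 112 112 112 111 112 112 113 114 113 113
 113 112 111 111 111 103 229]
```

Emit:
step_arm(steps=[[[-0.02,0,0.05,0,14],[0.06,0,0.02,0,14],[0.12,0,0,0,14],[0.18,0,-0.02,0,14],[0.24,0,-0.04,0,14],[0.3,0,-0.06,0,14],[0.36,0,-0.06,0,14],[0.42,0,-0.06,0,14],[0.48,0,-0.06,0,14],[0.48,0,-0.06,0,14]]])

```text
clock: 26.7
tcp_pos: [537.3, 209.7, 120.8]
eef_rot: [-3.142, -0.0, 1.617]
force: [0.2, -2.0, -18.9]
gripper_width: 19.0
```

```bash
python3 chk.py | head -3; python3 tab.py|tail -3
```

```text
26.7 [537.3 209.7 120.8] [  0.2  -2.  -18.9] [-0.63 -0.23  0.33] 19.0
scene: pot wall (array([-2., -1.]), 0.948) plate R corner (array([-1.33, -1.83]), 0.658) plate L corner (array([-1.83, -0.33]), 0.986) lid knob (array([-2.  , -0.67]), 0.957)
side: plate (array([0.5, 1. ]), 0.932) neck (array([-0.83,  1.  ]), 0.682) tab (array([-4.,  5.]), 0.679)
now [143 143 140  86  73  74  74  75  75  76  75  76  76  77  93 119 130 136
 140 140 140 140 140 139 138 130 110 109 109 109 110 110 111 111 111 110
 110 110 109 109 109 111 226]
```

Emit:
step_arm(steps=[[[-0.03,0,0.05,0,14],[-0.09,0,0.05,0,14],[-0.15,0,0.03,0,14],[-0.21,0,0.01,0,14],[-0.27,0,0,0,14],[-0.33,0,-0.01,0,14],[-0.39,0,-0.01,0,14],[-0.44,0,0,0,14],[-0.48,0,0.01,0,14]]])

```text
clock: 28.02
tcp_pos: [538.1, 198.1, 121.0]
eef_rot: [3.141, -0.002, 1.617]
force: [-1.8, 10.5, -7.3]
gripper_width: 18.6
```

```bash
python3 chk.py | head -3; python3 tab.py|tail -3
```

```text
28.02 [538.1 198.1 121. ] [-1.8 10.5 -7.3] [ 2.31  0.34 -0.18] 18.6
scene: pot wall (array([0.  , 1.33]), 0.938) plate R corner (array([0.67, 0.17]), 0.712) plate L corner (array([-0.17,  0.83]), 0.977) lid knob (array([0. , 1.5]), 0.956)
side: plate (array([ 0.67, -0.5 ]), 0.932) neck (array([ 0.17, -0.83]), 0.706) tab (array([-3.33,  4.33]), 0.696)
now [146 146 143  78  75  75  76  77  77  78  78  78  78  80  92 123 133 139
 143 144 144 143 143 141 125 113 112 111 111 112 112 112 113 114 113 113
 112 111 111 111 110 139 229]
```

Emit:
step_arm(steps=[[[0.06,0,-0.01,0,14],[0.12,0,-0.03,0,14],[0.18,0,-0.05,0,14],[0.24,0,-0.06,0,14],[0.3,0,-0.06,0,14],[0.36,0,-0.06,0,14],[0.42,0,-0.05,0,14],[0.46,0,-0.04,0,14],[0.46,0,-0.04,0,14]]])

```text
clock: 29.35
tcp_pos: [537.6, 208.6, 122.1]
eef_rot: [3.141, 0.001, 1.617]
force: [0.3, -7.3, -10.3]
gripper_width: 19.1
```

```bash
python3 chk.py | head -3; python3 tab.py|tail -3
```

```text
29.35 [537.6 208.6 122.1] [  0.3  -7.3 -10.3] [-1.84  0.16  0.13] 19.1
scene: pot wall (array([-1.17,  0.33]), 0.961) plate R corner (array([-1.  , -1.17]), 0.708) plate L corner (array([-1.33,  0.83]), 0.984) lid knob (array([-1. ,  0.5]), 0.955)
side: plate (array([0.67, 0.67]), 0.924) neck (array([-0.5 ,  0.83]), 0.689) tab (array([-3.83,  5.  ]), 0.686)
now [143 143 123  73  74  75  75  75  76  76  77  76  77  80 104 125 133 139
 140 140 140 140 139 139 138 113 110 110 109 109 110 110 111 111 111 110
 110 109 109 109 106 168 226]
```

Emit:
step_arm(steps=[[[-0.1,0,0,0,14],[-0.2,0,-0.03,0,14],[-0.3,0,-0.05,0,14],[-0.4,0,-0.05,0,14],[-0.48,0,-0.04,0,14],[-0.54,0,-0.03,0,14],[-0.44,0,-0.04,0,14],[-0.34,0,-0.07,0,14],[-0.24,0,-0.09,0,14],[-0.14,0,-0.1,0,14],[-0.04,0,-0.1,0,14],[0.04,0,-0.09,0,14]]])

```text
clock: 31.05
tcp_pos: [537.9, 208.4, 124.4]
eef_rot: [3.14, 0.004, 1.616]
force: [0.3, -12.1, 2.4]
gripper_width: 19.2
```

```bash
python3 chk.py | head -3; python3 tab.py|tail -3
```

```text
31.05 [537.9 208.4 124.4] [  0.3 -12.1   2.4] [-2.85 -0.04  0.03] 19.2
scene: pot wall (array([-0.67,  0.83]), 0.974) plate R corner (array([-0.17, -0.17]), 0.794) plate L corner (array([-0.83,  0.83]), 0.991) lid knob (array([-0.67,  1.  ]), 0.956)
side: plate (array([0.67, 0.  ]), 0.924) neck (array([0.  , 0.17]), 0.704) tab (array([-3.67,  4.83]), 0.684)
now [142 131  74  74  75  75  76  76  77  77  77  77  79  99 125 132 137 140
 140 140 140 139 139 138 118 113 109 109 109 110 110 111 111 111 110 110
 109 109 109 107 165 227 226]
```

The pads have slipped a few mm up the tab. I'll re-grip lower before continuing.

Emit:
step_arm(squeeze=40, steps=[[[-0.12,0,0,0,14],[-0.24,0,0,0,14],[-0.24,0,0,0,24],[-0.24,0,0.1,0,26],[-0.24,0,0.28,0,26],[-0.24,0,0.28,0,18],[-0.24,0,0.28,0,14],[-0.24,0,0.28,0,14]]])

```text
clock: 32.25
tcp_pos: [537.3, 203.8, 116.2]
eef_rot: [-3.141, 0.0, 1.617]
force: [2.7, -1.1, -13.8]
gripper_width: 19.2
```

```bash
python3 chk.py | head -3; python3 tab.py|tail -3
```

```text
32.25 [537.3 203.8 116.2] [  2.7  -1.1 -13.8] [-0.11 -0.48  0.03] 19.2
scene: pot wall (array([-0.67,  1.  ]), 0.952) plate R corner (array([-0.17, -0.17]), 0.795) plate L corner (array([-0.83,  0.83]), 0.991) lid knob (array([-0.67,  1.  ]), 0.954)
side: plate (array([0.67, 0.  ]), 0.934) neck (array([0., 0.]), 0.687) tab (array([-0.83, -1.5 ]), 0.67)
now [144 144 145 144 144  75  74  75  75  76  76  76  77  77  77  77  78  91
 115 130 135 140 141 142 142 141 138 120 115 111 110 110 110 110 111 111
 112 112 112 111 111 110 110]
```

Emit:
step_arm(steps=[[[-0.08,0,0.01,0,14],[-0.16,0,0,0,14],[-0.24,0,0,0,14],[-0.3,0,0.02,0,14],[-0.2,0,0,0,14],[-0.1,0,-0.03,0,14],[0,0,-0.05,0,14],[0.1,0,-0.06,0,14],[0.2,0,-0.06,0,14],[0.28,0,-0.05,0,14],[0.32,0,-0.04,0,14]]])

```text
clock: 33.83
tcp_pos: [537.5, 211.7, 118.1]
eef_rot: [3.141, 0.001, 1.617]
force: [-0.6, -8.0, -10.8]
gripper_width: 19.3
```

```bash
python3 chk.py | head -3; python3 tab.py|tail -3
```

```text
33.83 [537.5 211.7 118.1] [ -0.6  -8.  -10.8] [-2.12  0.08  0.27] 19.3
scene: pot wall (array([-1.33, -0.17]), 0.969) plate R corner (array([ 0.17, -0.5 ]), 0.602) plate L corner (array([-1.5 ,  1.17]), 0.973) lid knob (array([-1.33,  0.17]), 0.954)
side: plate (array([0.67, 1.  ]), 0.901) neck (array([-1.17,  1.33]), 0.675) tab (array([-1.5, -0.5]), 0.669)
now [142 142 142 142 139  74  73  74  75  75  76  76  76  76  76  77  77  89
 113 128 134 139 139 140 140 138 135 118 112 110 109 108 109 109 109 110
 111 110 110 110 110 109 108]
```

2 mm gained, no slip. Repeating.

Emit:
step_arm(steps=[[[-0.1,0,0,0,14],[-0.2,0,-0.03,0,14],[-0.3,0,-0.05,0,14],[-0.4,0,-0.05,0,14],[-0.5,0,-0.05,0,14],[-0.56,0,-0.03,0,14],[-0.46,0,-0.04,0,14],[-0.36,0,-0.07,0,14],[-0.26,0,-0.1,0,14],[-0.16,0,-0.11,0,14],[-0.06,0,-0.11,0,14],[-0.02,0,-0.1,0,14]]])

```text
clock: 35.52
tcp_pos: [537.3, 211.3, 120.4]
eef_rot: [3.141, 0.001, 1.617]
force: [-0.2, -7.1, -11.6]
gripper_width: 19.0
```

```bash
python3 chk.py | head -3; python3 tab.py|tail -3
```

```text
35.52 [537.3 211.3 120.4] [ -0.2  -7.1 -11.6] [-1.96  0.03  0.27] 19.0
scene: pot wall (array([-1.17,  0.17]), 0.971) plate R corner (array([ 0.17, -0.5 ]), 0.602) plate L corner (array([-1.33,  1.67]), 0.968) lid knob (array([-1.17,  0.33]), 0.952)
side: plate (array([0.83, 1.  ]), 0.897) neck (array([-1.  ,  1.33]), 0.68) tab (array([-1.17, -1.33]), 0.669)
now [143 143 143 142 140  74  74  74  75  75  76  76  76  76  76  77  77  88
 111 128 134 139 140 140 140 139 138 131 113 110 110 109 109 109 110 110
 111 111 111 110 110 108 108]
```

Emit:
step_arm(steps=[[[-0.1,0,0,0,14],[-0.2,0,-0.04,0,14],[-0.3,0,-0.06,0,14],[-0.4,0,-0.06,0,14],[-0.5,0,-0.06,0,14],[-0.56,0,-0.05,0,14],[-0.46,0,-0.06,0,14],[-0.36,0,-0.09,0,14],[-0.26,0,-0.12,0,14],[-0.16,0,-0.13,0,14],[-0.06,0,-0.13,0,14],[-0.02,0,-0.12,0,14]]])

```text
clock: 37.22
tcp_pos: [538.3, 211.7, 124.5]
eef_rot: [3.139, -0.001, 1.617]
force: [0.6, 0.0, -0.6]
gripper_width: 19.0
```

```bash
python3 chk.py | head -3; python3 tab.py|tail -3
```

```text
37.23 [538.3 211.7 124.5] [ 0.6  0.  -0.6] [0.01 0.   0.02] 19.0
scene: pot wall (array([-0.67,  0.5 ]), 0.975) plate R corner (array([-1.33, -1.67]), 0.667) plate L corner (array([-0.83,  1.67]), 0.975) lid knob (array([-0.67,  0.83]), 0.954)
side: plate (array([0.67, 0.5 ]), 0.903) neck (array([-0.67,  0.83]), 0.664) tab (array([-1.33, -2.83]), 0.67)
now [143 143 143 143 143  74  74  74  74  75  75  75  76  76  77  77  77  90
 115 128 134 139 140 140 140 138 134 114 111 110 110 109 109 109 110 110
 111 111 111 110 110 109 108]
```

Forces dropped to zero: the ring has let go. Centring, then lifting straight up gently.

Emit:
step_arm(squeeze=50, steps=[[[-0.12,0,0,0,14],[-0.2,0,-0.05,0,14],[-0.2,0,-0.2,0,14],[-0.2,0,-0.4,0,14],[-0.2,0,-0.6,0,14]]])

```text
clock: 38.05
tcp_pos: [537.5, 206.0, 138.6]
eef_rot: [-3.142, 0.0, 1.617]
force: [-0.1, 0.8, -2.6]
gripper_width: 18.8
```

```bash
python3 chk.py | head -3; python3 tab.py|tail -3
```

```text
38.05 [537.5 206.  138.6] [-0.1  0.8 -2.6] [-0.04  0.05  0.02] 18.8
scene: pot wall (array([-0.67,  0.5 ]), 0.955) plate R corner (array([-1.17, -1.5 ]), 0.664) plate L corner (array([-0.83,  1.67]), 0.975) lid knob (array([-0.67,  0.83]), 0.952)
side: plate (array([0.83, 0.67]), 0.918) neck (array([-0.83,  0.83]), 0.68) tab (array([-4.,  5.]), 0.674)
now [145 145 144 145 145  75  75  75  76  76  76  77  77  77  77  78  78  90
 113 130 136 140 142 142 142 142 140 136 119 111 111 110 110 111 111 112
 112 113 112 112 111 110 110]
```

Only the plug's 2 N weight remains. Lifting another 40 mm.

Emit:
step_arm(steps=[[[0,0,-0.3,0,14],[0,0,-0.7,0,14],[0,0,-1.1,0,14],[0,0,-1.4,0,14],[0,0,-1.6,0,14],[0,0,-1.6,0,14],[0,0,-1.6,0,14],[0,0,-1.6,0,14]]])

```text
clock: 39.25
tcp_pos: [537.4, 206.0, 178.0]
eef_rot: [-3.141, 0.0, 1.617]
force: [-0.2, -0.5, -1.2]
gripper_width: 18.7
```

```bash
python3 chk.py | head -3; python3 tab.py|tail -3; python3 - <<'E'
import pickle;from h import *;from bench import manip
c=manip.capture("wrist");S=manip.capture("scene");D=manip.capture("side")
a=cv2.resize(c["image"][80:380,190:450],None,fx=2,fy=2,interpolation=cv2.INTER_CUBIC)
b=cv2.resize(S["image"][200:360,250:390],None,fx=2,fy=2,interpolation=cv2.INTER_CUBIC)
d=cv2.resize(D["image"][120:225,330:440],None,fx=280/110,fy=280/110,interpolation=cv2.INTER_CUBIC)
o=np.zeros((600,800,3),np.uint8);o[:,:520]=a;o[:320,520:]=b;o[330:330+d.shape[0],520:]=d;cv2.imwrite("pics/w9.png",o)
E
```

```text
39.25 [537.4 206.  178. ] [-0.2 -0.5 -1.2] [-0.    0.02 -0.02] 18.7
scene: pot wall (array([-0.83,  0.5 ]), 0.946) plate R corner (array([-1.33, -1.67]), 0.663) plate L corner (array([-0.83,  1.67]), 0.975) lid knob (array([-0.83,  0.83]), 0.951)
side: plate (array([0.67, 0.5 ]), 0.924) neck (array([-1.,  1.]), 0.685) tab (array([ 0., -5.]), 0.599)
now [147 147 146 146 146  76  76  76  77  77  78  78  78  78  79  79  80  92
 118 131 138 143 144 144 144 143 142 120 113 113 112 112 112 112 113 113
 114 114 113 113 113 112 111]
```

View pics/w9.png

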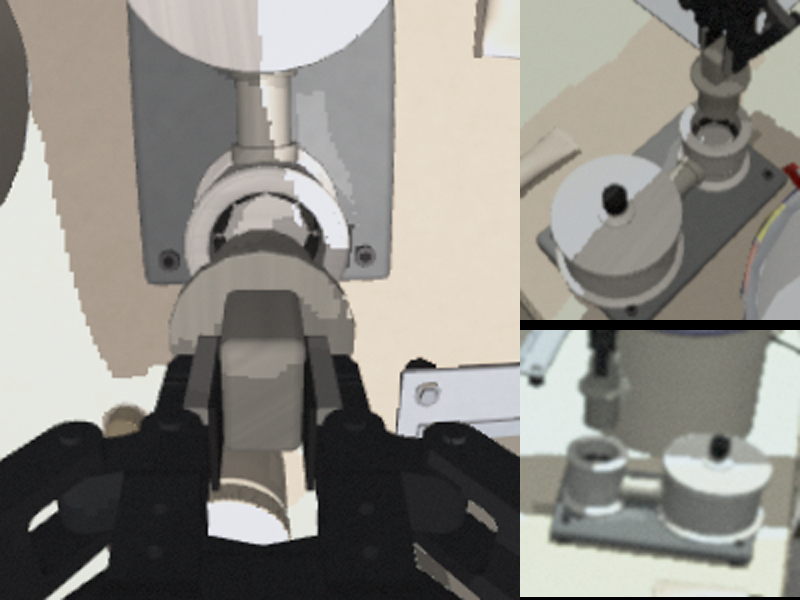

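The plug hangs upright over the open neck, clear of it by about 28 mm. The lid is still seated level and the chamber is flat on the bench. Handing in.

```bash
python3 -c "
from bench import manip;print(manip.job_done())"
```

```text
the job is handed in; nothing more can be done
None
```

The lid is seated on the pot and let go, and the plug is out. I handed the job in at about 39 s with the plug still held upright above the port; no verdict is reported.

**Last checks:**
- **Plug:** it hangs upright on the port axis, its lower end about 28 mm above the neck. The wrist force was within a couple of newtons of zero, so only the plug's weight is left.
- **Lid and chamber:** in the last picture the lid looks level and concentric, and the chamber sits flat on the bench.

**What did not go as planned:**
- **First grip:** held deep on the tab, the plug leaned only about 1.5–2°. I re-gripped nearer the top. From there the tab went about 5 mm left, roughly 5°, with the chamber still. To the right it went at least 3–4 mm, roughly 3–4°. These leans are worked out from tool travel, not measured directly.
- **Slip:** the pads slipped a few millimetres up the tab, so I re-gripped once more before the ring let go.
- **Pull:** at some swing ends the pull reached 15–19 N, against the 20 N at which the chamber tips. The chamber slid about 2–4 mm sideways and may have lifted slightly once; it ended about 2 mm from where it began.
- **Bystanders:** I did not measure them at the end. None was touched that I could see.

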